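Sort the bench after a calibration run

TASK

Clear up after the calibration run: stand both loose brown standard bottles in the two empty wells of the bottle rack, lay the separation column across both V-shaped holders of the column stand, centred in it, and put the used syringe and the used syringe filter down inside the parts tray, the syringe lying flat on its floor. Keep the bottles upright, the one already in the rack included, and leave everything at rest in its place.

Things in the scene. Friction and masses are not known exactly. Their poses are not given: they have to be found in the camera images.
- standard_a: loose brown bottle with white screw cap, standing on the worktop; body 28 mm diameter and shoulders up to 53 mm, cap 16 mm diameter from 53 to 62 mm; 50 g; origin: centre of its underside, z up along the bottle. Same as standard_b; either may go into either empty well
- standard_b: second loose brown bottle, the same as standard_a
- standard_home: third bottle of the same kind, loose but already standing in the rack's +y end well; stays there. Origin: centre of its underside
- filter: used syringe filter, blue disc lying flat, 26 mm diameter, 21 mm high with its central spout upward, widest about 10 mm up; 10 g; origin: centre of its underside
- syringe: used 10 ml syringe lying flat, 107 mm long along its own x; barrel 16 mm diameter from x = -34 to +54 mm, its axis 10 mm above the origin; finger flange (30 mm wide in y, 20 mm high) at x = -35 mm, plunger end at x = -53 mm; 14 g; origin: middle of its length, at the level of its underside
- column: separation column, a straight beige tube 236 mm long along its own y, tube diameter 10 mm, hexagon end nuts 14 mm across at y = +-90 to +-110 mm; tube axis 8 mm above the origin; 120 g; origin: middle of its length, at the level of its underside. Either way round is alike
- bottle_rack: fixed white block 60 x 176 mm (own x, y), 26 mm high, with three round wells in a row along its y at y = -56, 0 and +56 mm (x = 0), 40 mm diameter, 20 mm deep (well floor 6 mm above the origin). The well at y = +56 holds standard_home, the other two are empty. Origin: centre of its underside
- column_stand: fixed column stand: grey base plate 70 x 170 x 8 mm (own x, y, z) with two white V-shaped holders, 12 mm thick, at y = -62 and +62 mm. Each V opens upward along x: bottom of the V 32 mm above the origin, mouth 40 mm wide at 56 mm; tips of the arms at 56 mm. A 10 mm tube lies along y in both Vs with its axis 39 to 40 mm above the origin, at x = 0, and slides down to there by itself. Origin: centre of the underside
- parts_tray: fixed shallow light tray 160 x 240 mm (own x, y), floor 2 mm thick, walls 2 mm thick and 22 mm high; a pair of tweezers is fixed on its floor along the +x side (x = 52 to 72 mm, 10 mm high), the rest of the floor is empty. Origin: centre of its underside
- column_mid (a point): the middle of the column, on the axis of its tube; y along the tube

How it is judged:
By the outcome, as a careful person would: the job done as asked, in the order asked, and still so for the second after the job is handed in, with the robot touching nothing.
It also fails if it takes over 112 s, if anything falls off the work surface, if the arm or the gripper's body presses on something with over 40 N, if the wrist force passes 120 N, or if a joint passes its speed limit or range.

ROBOT

A 6-joint arm with a two-finger parallel gripper is mounted at the origin on a cart in front of the work surface, level with it; the furniture and walls round the work are solid. World frame = base frame: x ahead of the robot, y to its left, z up, the work surface at z = 0. Lengths are in mm, angles in rad, forces in N, time in s.
With the tool pointing down it reaches from about 400 to 925 mm from the base axis. Payload 12.5 kg.
Tool frame: the origin (TCP) lies on the centre line of the jaws, within the pads' length; the fingertips stand 17 mm ahead of it and the grasp point (between the pads) lies 2 mm behind it; z points along the fingers, y is the line along which they close (so a half turn about z gives the same grasp; the last joint's range is limited). The gripper opens to 95 mm and grips with 3 to 60 N. Pads are 20 mm wide; open, the fingers measure 119 mm over their backs; the gripper's body (75 mm by 180 mm) begins 59 mm behind the grasp point.
Start: joints at [1.179, 0.491, 1.559, -0, 1.092, -0.106], TCP at [176.185, 599.67, 231.661] pointing down, gripper open.
Joint ranges: [-3.1, 3.1], [-0.84, 2.19], [0.05, 2.79], [-1.13, 4.28], [0.06, 2.93], [-2.69, 2.69]. Speed limits (rad/s): [2.22, 2.22, 2.79, 3.14, 3.14, 3.14].

INTERFACE

Orientations are given as [roll, pitch, yaw] about the fixed x, y, z axes, in that order (R = Rz(yaw) Ry(pitch) Rx(roll)).
In Python, from cell import env gives the robot as it stands.
- The arm moves only by the tool drive_tool, never from a script. Its argument "deltas" is text: rows parted by semicolons, each of 4 numbers parted by spaces: the shift along the world's x, y, z normalised to -1 to 1, where 1 is 100 mm, then the turn about the world's z normalised to -1 to 1, where 1 is 180 degrees. A call has 1 to 10 rows; each row shifts and turns the commanded pose from where the row before left it; what a row does not reach is not made up. A row lasts 1/12 s, in which the tool goes at most 41.7 mm and 7.16 degrees, less where a joint would pass 70% of its speed; a pose out of reach is approached as far as the arm can. A call with a number of a shift or a turn outside -1 to 1 is refused whole. A call with a gripper value outside its range is refused whole. "gripper" is the closure, from 0 (fully open) to 1 (shut), set as the call begins (left out, the last holds). The fingers move at their own pace and stop on an object; the grip force is fixed at half the most. Time passes only in rows, so rows that do not move let the fingers close. It gives the time, the measured TCP pose, the force, the opening and the grip force at its end, in the units of the state.
- env.state(): the state, without advancing time (a new reading comes with each control period).
- env.read_camera(name): name is "scene" or "top" or "wrist"; returns (picture, depth): 400x640x3 uint8, red, green, blue; 400x640 float32, mm along the optical axis (not along the pixel's ray), 0 where there is no reading.
- env.camera_params(name): a dict with "mtx" (3x3 intrinsics, pixels), "k1" (the pictures are not rectified: a ray, as slopes to the right and down, at radius r is drawn at 1 + k1 r^2 times it, then the intrinsics apply), "camera_from_world" (4x4, takes a point from world to camera coordinates); the wrist camera has in their place "mount" (4x4, takes a point from camera to tool coordinates, whose origin is the TCP and whose axes are the flange's). Camera axes: x right, y down, z forward; pixel columns grow to the right and rows downward; lengths in mm; the calibration is good to about 2 mm. A picture is of the moment at which its call begins: read the wrist's pose just before it. camera_params takes no time and is no camera call.
- env.job_done(): hands the job in; it is judged then, once.
The state is a dict: "t": time; "joints": joint angles; "qvel": joint speeds; "tau": joint torques, N m; "eef_pos": TCP position; "tcp_rot": TCP orientation; "ft_force": force on the tool from outside, world axes, zero at the start; "moment": the same for the moment, N m; "opening": opening from 0.0 (shut) to 1.0 (fully open); "grip_force": force on a finger pad.
Only numpy, scipy, OpenCV 4.12 (cv2) and the standard library are available. Lean on these libraries where they do the work, as an engineer would, in place of code of your own. Each camera call takes 0.05 s, during which the arm holds its last target. There are 200 camera calls.

## Working session

There is one attempt and no reset: what is moved stays moved. The work goes in short steps, Python scripts to look and compute and a tool call to move; the robot and the scene stay as the last step left them, time stands still between calls to the robot, and variables do not carry over. Pictures are saved under pics/ and viewed, at most 14 in all, crops included, and the job is handed in when it is done.

Besides the shell and the picture viewer there is one more tool, called after "Call:" as name(argument=value, ...) on one line, values as JSON. drive_tool: Moves the arm, as the interface text tells. Its arguments: {"type":"object","properties":{"deltas":{"type":"string"},"gripper":{"type":"number"}},"required":["deltas"]}

```bash
mkdir -p pics; ls
cat > h.py <<'E'
import numpy as np, cv2
from cell import env
def snap(n,f=None):
    s=env.state(); p,d=env.read_camera(n)
    if f: cv2.imwrite('pics/'+f,p[:,:,::-1])
    return p,d,s
from scipy.spatial.transform import Rotation as R
def cw(n,s):
    P=env.camera_params(n)
    if 'mount' in P:
        T=np.eye(4);T[:3,:3]=R.from_euler('xyz',s['tcp_rot']).as_matrix();T[:3,3]=s['eef_pos']
        W=T@np.array(P['mount'])
    else: W=np.linalg.inv(np.array(P['camera_from_world']))
    return W,np.array(P['mtx'],float),P['k1']
def rays(n,s,uv):
    W,K,k1=cw(n,s); uv=np.asarray(uv,float).reshape(-1,2)
    d=np.array([(uv[:,0]-K[0,2])/K[0,0],(uv[:,1]-K[1,2])/K[1,1]]).T
    u=d.copy()
    for _ in range(20): u=d/(1+k1*(u**2).sum(1,keepdims=True))
    return W,np.c_[u,np.ones(len(u))]
def plane(n,s,uv,z):
    W,r=rays(n,s,uv); D=r@W[:3,:3].T; o=W[:3,3]
    return o+D*((z-o[2])/D[:,2])[:,None]
def cloud(n,s,d):
    h,w=d.shape; vv,uu=np.mgrid[:h,:w]
    W,r=rays(n,s,np.c_[uu.ravel(),vv.ravel()])
    X=(r*d.reshape(-1,1))@W[:3,:3].T+W[:3,3]
    X[d.ravel()==0]=np.nan
    return X.reshape(h,w,3)
E
python3 - <<'E'
from h import *
p,d,s=snap('top','top.png');np.savez('top.npz',p=p,d=d)
print(s)
P=env.camera_params('top');print(P, env.camera_params('wrist'))
p,d,s=snap('scene','scene.png');np.savez('scene.npz',p=p,d=d)
E
```

```text
pics
{'t': 0.0, 'joints': array([ 1.17942196e+00,  4.91571323e-01,  1.55945374e+00, -1.53624655e-05,
        1.09167070e+00, -1.05604185e-01]), 'qvel': array([ 1.07826797e-03, -1.55191259e-03,  1.06228333e-04, -6.57289493e-04,
        3.91837561e-05,  7.68101888e-04]), 'tau': array([-1.39341719e-03, -6.12623334e+01, -2.58196807e+01,  6.92570047e-02,
        4.80562309e-02, -8.86348062e-05]), 'eef_pos': array([176.08505399, 599.45340613, 231.05294438]), 'tcp_rot': array([-3.14049425e+00, -1.02728343e-04,  2.85582951e+00]), 'ft_force': array([-0.20487666,  0.14515931,  0.27887616]), 'moment': array([0.04464014, 0.04965393, 0.02967095]), 'grip_force': 0.0, 'opening': 0.9994545082412558}
{'mtx': array([[503.32216403,   0.        , 311.65797013],
       [  0.        , 503.32216403, 203.63705762],
       [  0.        ,   0.        ,   1.        ]]), 'k1': -0.07383881505803154, 'camera_from_world': array([[ 6.38860151e-03, -9.99979312e-01,  7.49645626e-04,
         9.19302373e+01],
       [-9.77561167e-01, -6.40322242e-03, -2.10554421e-01,
         5.16363510e+02],
       [ 2.10554865e-01,  6.12323841e-04, -9.77581850e-01,
         1.45458678e+03],
       [ 0.00000000e+00,  0.00000000e+00,  0.00000000e+00,
         1.00000000e+00]])} {'mtx': array([[283.42108314,   0.        , 320.67725894],
       [  0.        , 283.42108314, 193.82885285],
       [  0.        ,   0.        ,   1.        ]]), 'k1': -0.03294579524235504, 'mount': array([[ 8.49212851e-04, -9.57714376e-01, -2.87719399e-01,
         8.18008439e+01],
       [ 9.99999631e-01,  8.50708681e-04,  1.19827181e-04,
         1.68933166e-01],
       [ 1.30005177e-04, -2.87719395e-01,  9.57714745e-01,
        -1.53132815e+02],
       [ 0.00000000e+00,  0.00000000e+00,  0.00000000e+00,
         1.00000000e+00]])}
```

View pics/top.png

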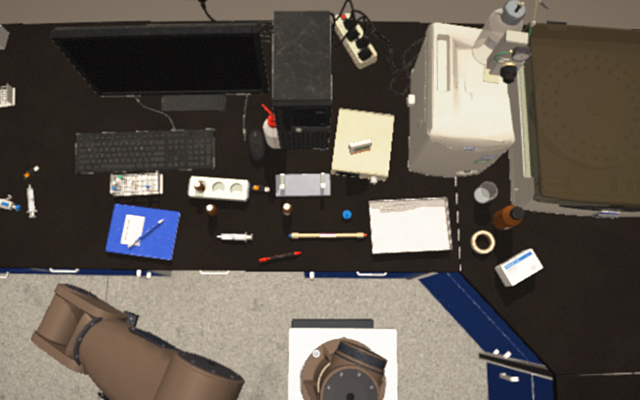

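View pics/scene.png

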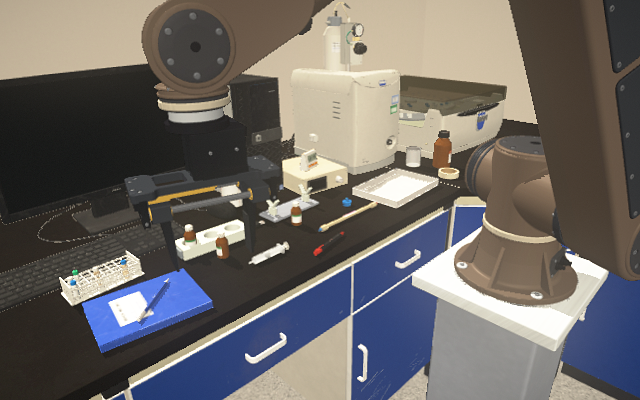

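The top view shows the rack at (219,188) with the home bottle at its left end, and loose bottles at (211,209) and (287,208). The syringe is at (235,237), the column at (328,235), the stand at (302,185), the filter at (347,214) and the tray at (410,226). The syringe at (30,200) and the pen at (280,256) aren't part of the job.

```bash
cat > m.py <<'E'
from h import *
z=np.load('top.npz');p,d=z['p'],z['d'];s=env.state()
X=cloud('top',s,d)
print('table z',np.nanmedian(X[215:230,310:335,2]), 'tray region')
hsv=cv2.cvtColor(p,cv2.COLOR_RGB2HSV)
def blob(name,box,mask,zp):
    u0,v0,u1,v1=box; m=np.zeros(mask.shape,np.uint8); m[v0:v1,u0:u1]=mask[v0:v1,u0:u1]
    n,l,st,c=cv2.connectedComponentsWithStats(m)
    if n<2: print(name,'none');return
    i=1+st[1:,4].argmax(); pts=np.argwhere(l==i)[:,::-1]
    (cx,cy),(w,h),a=cv2.minAreaRect(pts.astype(np.float32))
    box=cv2.boxPoints(((cx,cy),(w,h),a))
    q=plane('top',s,box,zp); c=plane('top',s,[[cx,cy]],zp)[0]
    e1,e2=q[1]-q[0],q[2]-q[1]; e=e1 if np.linalg.norm(e1)>np.linalg.norm(e2) else e2
    zz=X[...,2][l==i]
    print(name,c[:2].round(1),'L',round(np.linalg.norm(e1)),round(np.linalg.norm(e2)),'yaw',np.degrees(np.arctan2(e[1],e[0])).round(1),'z',np.nanpercentile(zz,[5,50,95]).round(0),len(pts))
v=hsv[...,2]; sat=hsv[...,1]; white=(v>110)&(sat<70)
blob('rack',(180,172,255,205),white,26)
blob('capA',(203,200,222,220),white,62)
blob('capB',(278,200,298,220),white,62)
blob('syr',(212,226,258,248),v>90,10)
blob('col',(284,225,370,246),v>90,10)
blob('filter',(335,205,360,225),(hsv[...,0]>95)&(sat>100)&(v>80),10)
blob('stand',(270,170,335,200),v>70,8)
blob('tray',(362,190,456,260),v>110,22)
blob('standV',(270,170,335,200),(X[...,2]>25),50)
g=cv2.resize(p[165:265,180:460],None,fx=2.85,fy=2.85,interpolation=cv2.INTER_CUBIC)
cv2.imwrite('pics/crop.png',g[:,:,::-1])
E
python3 m.py
```

```text
table z -1.148810272807168 tray region
rack [570.4 383.7] L 69 191 yaw -94.1 z [ 1. 23. 32.] 1241
capA [501.9 402.1] L 18 18 yaw -177.3 z [-2. 59. 66.] 40
capB [506.5 170.2] L 15 18 yaw -179.1 z [42. 61. 66.] 35
syr [421.2 331.8] L 111 28 yaw -89.6 z [-3. 14. 20.] 229
col [427.9  46.3] L 235 19 yaw -89.6 z [-4.  8. 16.] 377
filter [493.5 -12.2] L 28 25 yaw -89.6 z [-5. 12. 19.] 77
stand [589.7 117.9] L 188 81 yaw -87.0 z [-1.  7. 45.] 1332
tray [ 459.2 -204.7] L 251 167 yaw -86.8 z [-4.  2. 17.] 4247
standV [590.6  62.8] L 9 44 yaw -179.9 z [30. 46. 54.] 60
```

View pics/crop.png

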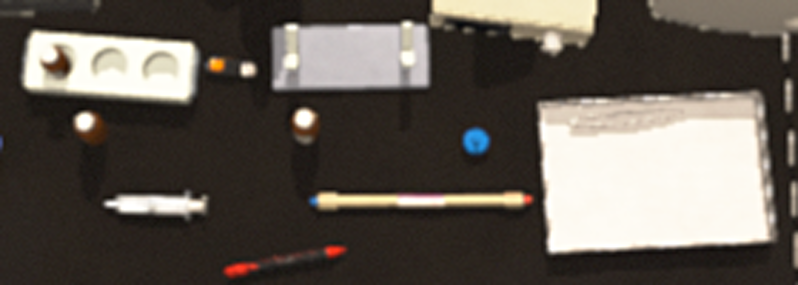

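The crop confirms that layout: the rack is tilted about -4°, with empty wells in the middle and at the -y end, and the tweezers lie on the tray's far (+x) side. Next I'll move over the rack for a wrist look.

Call:
drive_tool(deltas="0.3 -0.26 0 -0.039;0.3 -0.26 0 -0.039;0.3 -0.26 0 -0.039;0.3 -0.26 0 -0.039;0.3 -0.26 0 -0.039;0.3 -0.26 0 -0.039;0.3 -0.26 0 -0.039;0.3 -0.26 0 -0.039;0.3 -0.26 0 -0.039;0.3 -0.26 0 -0.039", gripper=0.3)

```text
t: 0.93
eef_pos: [477.3, 338.1, 231.5]
tcp_rot: [-3.141, 0.0, 1.624]
ft_force: [-0.1, 0.6, -0.1]
opening: 0.701
grip_force: 0.0
```

Call:
drive_tool(deltas="0.2 -0.05 0 -0.02;0 0 0 0;0 0 0 0")

```text
t: 1.18
eef_pos: [496.6, 334.0, 231.1]
tcp_rot: [-3.141, 0.0, 1.567]
ft_force: [-0.8, 0.4, -0.1]
opening: 0.701
grip_force: 0.0
```

Run:
```python
from h import *
p,d,s=snap('wrist','w1.png');np.savez('w1.npz',p=p,d=d,pos=s['eef_pos'],rot=s['tcp_rot'])
print(s['t'],s['eef_pos'],s['tcp_rot'],s['opening'])
z=np.load('top.npz');X=cloud('top',s,z['d']).reshape(-1,3)
for y0 in range(-320,460,60):
    m=(abs(X[:,1]-y0)<30)&(X[:,2]>75)&(X[:,0]>400)&(X[:,0]<900)
    if m.any(): print(y0,np.nanpercentile(X[m,0],1).round(),np.nanmax(X[m,2]).round())
```

```text
1.1833 [496.59543285 334.03620583 231.0551379 ] [-3.14071171e+00  3.29358158e-04  1.56694573e+00] 0.7010547859061955
-320 606.0 493.0
-260 610.0 341.0
-200 622.0 339.0
-80 678.0 118.0
-20 669.0 120.0
40 701.0 354.0
100 700.0 355.0
160 701.0 356.0
220 702.0 411.0
280 852.0 411.0
340 852.0 411.0
400 851.0 413.0
```

View pics/w1.png

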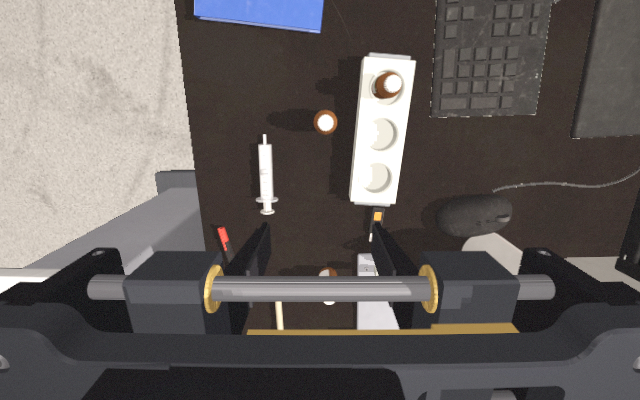

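The wrist view shows the rack wells at (385,87), (381,135) and (376,177), with the home bottle in the top one. The loose bottle's cap is at (325,122), and the syringe at (266,175) has its tip pointing to +y and its flange to -y.

```bash
cat > m2.py <<'E'
from h import *
def load(f):
    z=np.load(f); s={'eef_pos':z['pos'],'tcp_rot':z['rot']}; return z['p'],z['d'],s
def rect(name,X,m):
    q=X[m][:,:2].astype(np.float32)
    (c,(w,h),a)=cv2.minAreaRect(q); b=cv2.boxPoints((c,(w,h),a)); e=[b[1]-b[0],b[2]-b[1]]; e=max(e,key=np.linalg.norm)
    print(name,np.round(c,1),round(w,1),round(h,1),'long yaw',np.degrees(np.arctan2(e[1],e[0])).round(1),'z med',np.median(X[m][:,2]).round(1),len(q))
def comp(m,box):
    u0,v0,u1,v1=box;k=np.zeros(m.shape,np.uint8);k[v0:v1,u0:u1]=m[v0:v1,u0:u1]
    n,l,st,c=cv2.connectedComponentsWithStats(k); return l==1+st[1:,4].argmax()
def rectp(name,s,m,z):
    pts=np.argwhere(m)[:,::-1]
    P=plane('wrist',s,pts,z); P[:,2]=z; rect(name,P,slice(None))
E
python3 - <<'E'
from m2 import *
p,d,s=load('w1.npz'); X=cloud('wrist',s,d); Z=X[...,2]
print('table',np.nanmedian(Z[100:200,200:240]))
hsv=cv2.cvtColor(p,cv2.COLOR_RGB2HSV);v=hsv[...,2];sat=hsv[...,1];wh=(v>110)&(sat<80)
rect('rack d',X,comp((abs(Z-26)<5)&wh,(340,40,420,210)))
rectp('rack p',s,comp(wh,(340,40,420,210)),26)
k=comp(wh,(312,108,338,136)); rectp('capA',s,k,62); print(np.nanmedian(Z[k]))
k=comp(wh,(380,72,406,100));
k=comp(v>100,(245,130,290,220)); rectp('syr',s,k,10); 
# well floors: depth <15 inside rack
for b in ((358,110,402,158),(352,155,396,198)):
    m=comp((Z<20),b); rectp('well(floor seen)',s,m,26)
E
```

```text
table -0.025826633313954517
rack d [571.3 384.6] 187.3 61.0 long yaw 85.8 z med 25.8 4921
rack p [569.8 384.8] 186.6 64.2 long yaw 86.0 z med 26.0 7451
capA [501.2 401.7] 17.2 17.7 long yaw -0.2 z med 62.0 224
61.53513878093514
syr [424.8 328.6] 111.5 30.5 long yaw 84.1 z med 10.0 1034
well(floor seen) [570.4 385. ] 37.5 36.9 long yaw 46.4 z med 26.0 748
well(floor seen) [567. 330.] 38.2 37.3 long yaw 46.6 z med 26.0 673
```

Call:
drive_tool(deltas="0.025 0.34 0 0;0.025 0.34 0 0;0 0 -0.38 0;0 0 -0.38 0;0 0 -0.38 0;0 0 -0.38 0;0 0 -0.1 0;0 0 0 0", gripper=0.52)

```text
t: 1.9
eef_pos: [499.1, 402.8, 67.3]
tcp_rot: [-3.137, 0.003, 1.57]
ft_force: [0.1, -0.6, 0.5]
opening: 0.48
grip_force: 0.0
```

Call:
drive_tool(deltas="0.01 -0.01 -0.15 0;0 0 -0.1 0;0 0 0 0;0 0 0 0")

```text
t: 2.23
eef_pos: [502.3, 402.1, 45.9]
tcp_rot: [3.141, -0.001, 1.568]
ft_force: [-0.1, -0.1, 0.4]
opening: 0.475
grip_force: 0.0
```

Call:
drive_tool(deltas="0 0 0 0;0 0 0 0;0 0 0 0;0 0 0 0;0 0 0 0;0 0 0 0", gripper=1)

```text
t: 2.73
eef_pos: [502.4, 401.8, 45.3]
tcp_rot: [3.141, -0.001, 1.568]
ft_force: [-1.6, -1.0, 6.2]
opening: 0.279
grip_force: 30.0
```

The force reads 6 N upward, so the pads are probably on the shoulder. I'll open, go down 4.5 mm and grip again.

Call:
drive_tool(deltas="0 0 0 0;0 0 0 0;0 0 0 0;0 0 -0.045 0;0 0 0 0", gripper=0.52)

```text
t: 3.15
eef_pos: [501.9, 401.4, 39.3]
tcp_rot: [-3.141, 0.001, 1.568]
ft_force: [0.1, -0.3, -0.7]
opening: 0.475
grip_force: 0.0
```

Call:
drive_tool(deltas="0 0 0 0;0 0 0 0;0 0 0 0;0 0 0 0;0 0 0 0;0 0 0 0", gripper=1)

```text
t: 3.65
eef_pos: [502.2, 401.7, 40.2]
tcp_rot: [3.141, 0.0, 1.568]
ft_force: [0.4, 0.2, -0.7]
opening: 0.286
grip_force: 30.0
```

Call:
drive_tool(deltas="0 0 0.1 0;0 0 0.25 0;0 0 0.15 0;0 0 0 0;0 0 0 0")

```text
t: 4.07
eef_pos: [502.4, 401.8, 91.2]
tcp_rot: [3.14, -0.001, 1.568]
ft_force: [-0.0, -0.1, -0.1]
opening: 0.282
grip_force: 30.0
```

Run:
```python
from h import *
p,d,s=snap('wrist','w2.png'); print(s['eef_pos'],s['opening'],s['grip_force'])
p,d,s=snap('scene'); cv2.imwrite('pics/s2.png',cv2.resize(p[190:290,150:310],None,fx=4,fy=4)[:,:,::-1])
```

```text
[502.43967734 401.84967608  91.20765287] 0.28188675072343217 29.998577512451448
```

View pics/s2.png

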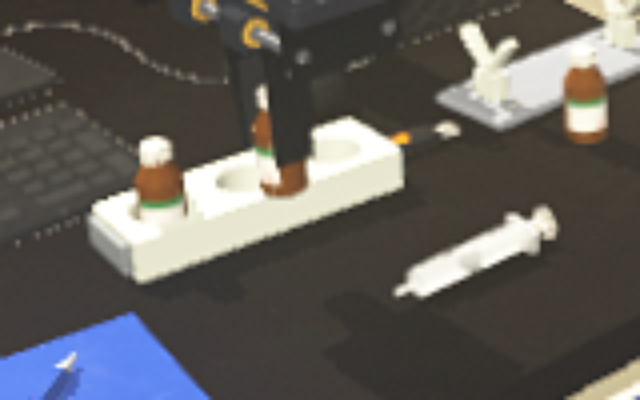

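The crop shows the bottle held upright between the fingers. Next it goes over the middle well.

Call:
drive_tool(deltas="0.34 -0.085 0 0;0.34 -0.085 0 0;0 0 0 0;0 0 -0.1 0;0 0 -0.1 0;0 0 0 0;0 0 0 0")

```text
t: 4.75
eef_pos: [568.7, 384.8, 68.6]
tcp_rot: [-3.139, 0.001, 1.569]
ft_force: [0.3, 0.3, 0.1]
opening: 0.283
grip_force: 30.0
```

Call:
drive_tool(deltas="0 0 -0.1 0;0 0 -0.1 0;0 0 -0.04 0;0 0 0 0")

```text
t: 5.08
eef_pos: [569.8, 384.9, 45.8]
tcp_rot: [-3.141, 0.0, 1.568]
ft_force: [0.8, -0.3, -0.7]
opening: 0.283
grip_force: 30.0
```

Call:
drive_tool(deltas="0 0 -0.005 0;0 0 0 0;0 0 0 0")

```text
t: 5.33
eef_pos: [569.9, 384.8, 45.7]
tcp_rot: [-3.141, -0.0, 1.568]
ft_force: [-1.9, 0.9, 4.6]
opening: 0.286
grip_force: 30.0
```

Call:
drive_tool(deltas="0 0 0 0;0 0 0 0;0 0 0 0;0 0 0 0;0 0 0.1 0;0 0 0.3 0;0 0 0.35 0;0 0 0.35 0;0 0 0 0", gripper=0.52)

```text
t: 6.08
eef_pos: [572.4, 385.9, 163.6]
tcp_rot: [3.132, -0.005, 1.568]
ft_force: [-0.1, -0.1, 1.3]
opening: 0.476
grip_force: 0.0
```

Call:
drive_tool(deltas="-0.07 -0.35 0.1 0;-0.07 -0.35 0.1 0;-0.07 -0.35 0.1 0;-0.07 -0.35 0.1 0;-0.07 -0.35 0 0;0 0 0 0;0 0 0 0")

```text
t: 6.67
eef_pos: [535.3, 208.3, 196.7]
tcp_rot: [3.14, -0.0, 1.565]
ft_force: [-0.4, -0.3, -0.6]
opening: 0.48
grip_force: 0.0
```

Run:
```python
from h import *
p,d,s=snap('wrist','w3.png');np.savez('w3.npz',p=p,d=d,pos=s['eef_pos'],rot=s['tcp_rot'])
print(s['t'],s['eef_pos'],s['tcp_rot'],s['opening'])
```

```text
6.6667 [535.32852673 208.26324893 196.73930963] [ 3.14020534e+00 -3.21967042e-04  1.56521727e+00] 0.4803843405563421
```

View pics/w3.png

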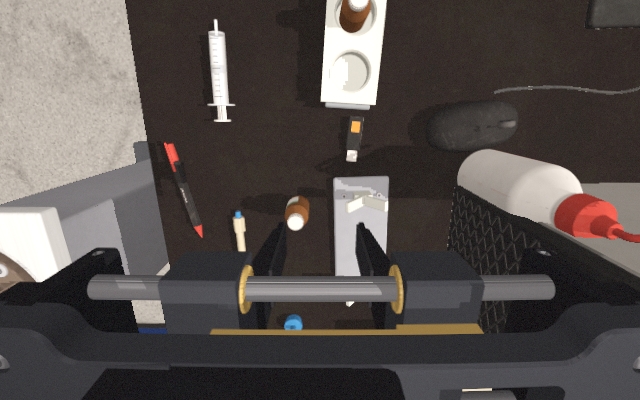

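Bottle A now stands in the middle well (355,5). Bottle B's cap is at (296,223), the column's +y end at (239,225), and the stand's near holder at (367,202).

Run:
```python
from m2 import *
p,d,s=load('w3.npz'); X=cloud('wrist',s,d); Z=X[...,2]
hsv=cv2.cvtColor(p,cv2.COLOR_RGB2HSV);v=hsv[...,2];sat=hsv[...,1];wh=(v>110)&(sat<80)
k=comp(wh,(284,210,308,236)); rectp('capB',s,k,62); print(np.nanmedian(Z[k]))
rectp('well -y',s,comp((Z<20),(330,48,372,95)),26)
k=comp(v>100,(195,15,245,130)); rectp('syr',s,k,10)
k=comp((Z>45)&(Z<60),(340,185,395,222)); rectp('tips V+',s,k,54)
k=comp((Z>4)&(Z<12)&(v>90),(325,170,395,280)); rectp('plate',s,k,8)
pts=np.argwhere(comp((Z>25)&(Z<60),(340,185,395,222)))
P=X[pts[:,0],pts[:,1]]; print('V',P.min(0).round(),P.max(0).round(),P[P[:,2]>50].mean(0).round(1))
```

```text
capB [507.1 172. ] 20.1 17.6 long yaw 88.7 z med 62.0 239
61.39484595282556
well -y [567.1 327.5] 37.8 38.4 long yaw -0.1 z med 26.0 1128
syr [418.3 330.1] 32.2 107.2 long yaw -85.6 z med 10.0 1490
tips V+ [602.4 188.1] 12.5 15.8 long yaw -14.7 z med 54.0 138
plate [586.7 139.8] 69.4 140.3 long yaw -88.4 z med 8.0 3477
V [562. 180.  25.] [609. 193.  57.] [585.8 186.5  53.1]
```

Call:
drive_tool(deltas="-0.14 -0.185 0 0;-0.14 -0.185 0 0;0 0 -0.37 0;0 0 -0.37 0;0 0 -0.35 0;0 0 -0.1 0;0 0 0 0;0 0 0 0")

```text
t: 7.38
eef_pos: [507.7, 173.4, 77.2]
tcp_rot: [-3.141, 0.0, 1.569]
ft_force: [-0.3, 0.2, -0.2]
opening: 0.479
grip_force: 0.0
```

Call:
drive_tool(deltas="0 0 -0.2 0;0 0 -0.17 0;0 0 0 0;0 0 0 0")

```text
t: 7.72
eef_pos: [507.8, 173.1, 41.0]
tcp_rot: [3.14, -0.0, 1.568]
ft_force: [-0.2, -0.6, 1.1]
opening: 0.482
grip_force: 0.0
```

Call:
drive_tool(deltas="0 -0.02 -0.005 0;0 0 0 0;0 0 0 0")

```text
t: 7.97
eef_pos: [507.7, 170.7, 40.3]
tcp_rot: [3.14, -0.0, 1.568]
ft_force: [-0.2, -1.1, -0.6]
opening: 0.48
grip_force: 0.0
```

Call:
drive_tool(deltas="0 0 0 0;0 0 0 0;0 0 0 0;0 0 0 0;0 0 0 0;0 0 0 0", gripper=1)

```text
t: 8.47
eef_pos: [507.2, 170.7, 39.3]
tcp_rot: [3.141, -0.0, 1.568]
ft_force: [-0.6, -0.0, 3.1]
opening: 0.287
grip_force: 30.0
```

Call:
drive_tool(deltas="0 0 0.2 0;0.05 0.2 0.3 0;0.1 0.3 0 0;0.1 0.3 0 0;0.1 0.3 0 0;0.1 0.3 0 0;0.15 0.17 0 0;0 0 0 0;0 0 0 0")

```text
t: 9.22
eef_pos: [566.9, 328.3, 88.4]
tcp_rot: [-3.141, 0.0, 1.569]
ft_force: [0.1, 0.2, -0.7]
opening: 0.287
grip_force: 30.0
```

Call:
drive_tool(deltas="0 0 -0.1 0;0 0 -0.1 0;0 0 -0.1 0;0 0 -0.08 0;0 0 -0.03 0;0 0 -0.01 0;0 0 0 0")

```text
t: 9.8
eef_pos: [567.2, 327.5, 46.8]
tcp_rot: [-3.141, 0.0, 1.568]
ft_force: [0.2, 0.6, 0.0]
opening: 0.285
grip_force: 30.0
```

Call:
drive_tool(deltas="0 0 -0.01 0;0 0 -0.005 0;0 0 0 0;0 0 0 0")

```text
t: 10.13
eef_pos: [567.3, 327.7, 45.9]
tcp_rot: [3.141, -0.0, 1.568]
ft_force: [-0.7, -0.4, -0.6]
opening: 0.283
grip_force: 30.0
```

Call:
drive_tool(deltas="0 0 0 0;0 0 0 0;0 0 0 0;0 0 0 0;0 0 0.1 0;0 0 0.3 0;0 0 0.35 0;0 0 0.35 0;0 0 0.3 0", gripper=0.52)

```text
t: 10.88
eef_pos: [567.2, 327.8, 188.8]
tcp_rot: [3.14, -0.001, 1.568]
ft_force: [1.9, -0.5, 0.3]
opening: 0.478
grip_force: 0.0
```

Call:
drive_tool(deltas="-0.1 -0.35 0 0;-0.1 -0.35 0 0;-0.1 -0.35 0 0;-0.1 -0.35 0 0;-0.1 -0.35 0 0;-0.1 -0.15 0 0;0 0 0 0;0 0 0 0;0 0 0 0")

```text
t: 11.63
eef_pos: [507.7, 138.1, 186.3]
tcp_rot: [3.14, -0.0, 1.568]
ft_force: [-0.4, 0.6, -0.5]
opening: 0.478
grip_force: 0.0
```

Run:
```python
from h import *
p,d,s=snap('wrist','w4.png');np.savez('w4.npz',p=p,d=d,pos=s['eef_pos'],rot=s['tcp_rot'])
print(s['t'],s['eef_pos'],s['tcp_rot'],s['opening'])
```

```text
11.6333 [507.73233379 138.12711495 186.27794901] [ 3.14031862e+00 -2.74474132e-04  1.56768130e+00] 0.4781581422004484
```

View pics/w4.png

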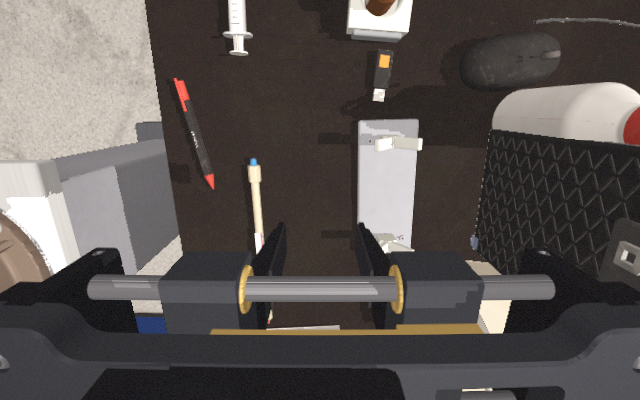

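The column's +y end is at (254,165). The stand's plate corners are at (358,120) and (418,120), and its +y holder is at (398,144).

Run:
```python
from m2 import *
p,d,s=load('w4.npz'); X=cloud('wrist',s,d); Z=X[...,2]
hsv=cv2.cvtColor(p,cv2.COLOR_RGB2HSV);v=hsv[...,2];sat=hsv[...,1]
k=comp((v>90),(350,110,425,235)); rectp('plate',s,k,8)
e=np.array([[358,120],[418,120]]); print(plane('wrist',s,e,8).round(1))
for r in (170,190,210,225):
    c=np.where(v[r,345:435]>90)[0]+345; print(r,plane('wrist',s,[[c[0],r],[c[-1]+1,r]],8).round(1)[:,:2].tolist())
for r in (195,210,225,235,245):
    c=np.where((v[r,235:270]>90))[0]+235; 
    print('col',r,len(c),plane('wrist',s,[[c.mean()+.5,r]],8).round(1)[0,:2] if len(c) else '')
k=comp(v>90,(240,150,272,190)); q=np.argwhere(k); print('nut top row',q[:,0].min(),plane('wrist',s,[[q[q[:,0]==q[:,0].min(),1].mean(),q[:,0].min()]],8).round(1))
# top view: V holders and plate
z=np.load('top.npz');T=cloud('top',s,z['d']);tz=T[...,2];tp=z['p']
for n,a,b in (('V+',150,215),('V-',25,95)):
    m=(tz>22)&(tz<62)&(T[...,0]>540)&(T[...,0]<640)&(T[...,1]>a)&(T[...,1]<b)
    P=T[m]; print(n,P.min(0).round(1),P.max(0).round(1),np.median(P,0).round(1))
P=X[(Z>22)&(Z<62)&(X[...,0]>540)&(X[...,0]<630)&(X[...,1]>150)&(X[...,1]<215)];print('V+ wrist',np.percentile(P,[2,50,98],axis=0).round(1).tolist())
```

```text
plate [588.3 137.5] 75.7 142.7 long yaw -89.9 z med 8.0 6650
[[550.3 207.7   8. ]
 [618.8 207.8   8. ]]
170 [[552.3, 149.8], [621.8, 149.8]]
190 [[551.9, 125.0], [622.9, 124.9]]
210 [[552.8, 99.2], [622.8, 98.9]]
225 [[562.4, 79.0], [623.4, 78.7]]
col 195 9 [429.1 119. ]
col 210 9 [429.   99.4]
col 225 9 [428.9  79.3]
col 235 10 [428.6  65.4]
col 245 8 [427.7  51.3]
nut top row 158 [[428.  164.6   8. ]]
V+ [562.8 180.9  22.5] [609.1 192.8  60.7] [590.4 186.4  45.7]
V- [566.1  25.   26.1] [638.6  67.4  60.7] [601.3  60.9  47.6]
V+ wrist [[562.9, 180.0, 27.9], [590.2, 186.1, 46.6], [608.4, 191.4, 55.4]]
```

Call:
drive_tool(deltas="-0.26 -0.3 0 0;-0.26 -0.3 0 0;-0.26 -0.3 0 0;0 0 -0.38 0;0 0 -0.38 0;0 0 -0.38 0;0 0 -0.15 0;0 0 0 0;0 0 0 0")

```text
t: 12.43
eef_pos: [429.4, 48.2, 56.3]
tcp_rot: [-3.14, -0.0, 1.569]
ft_force: [-0.3, -0.3, 0.6]
opening: 0.479
grip_force: 0.0
```

Run:
```python
from m2 import *
p,d,s=snap('wrist','w5.png');print(s['t'],s['eef_pos'],s['tcp_rot'])
hsv=cv2.cvtColor(p,cv2.COLOR_RGB2HSV);v=hsv[...,2]
for r in (120,160,200,230):
    c=np.where((v[r,260:380]>110))[0]+260; 
    print(r,len(c),plane('wrist',s,[[c.mean()+.5,r]],8).round(1)[0,:2] if len(c) else '')
```

```text
12.4333 [429.39833187  48.24074134  56.30297242] [-3.13993949e+00 -7.77819304e-05  1.56882243e+00]
120 15 [428.5 122.7]
160 14 [428.8  94.8]
200 13 [429.1  64.7]
230 14 [429.5  40.3]
```

View pics/w5.png

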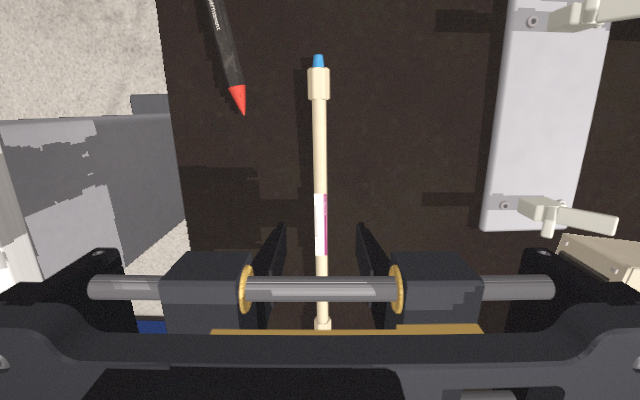

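The column runs between the open fingers at columns 314–327, with its +y end at row 54. I'll descend and grip.

Call:
drive_tool(deltas="0 -0.015 -0.2 0;0 0 -0.12 0;0 0 -0.04 0;0 0 0 0;0 0 0 0")

```text
t: 12.9
eef_pos: [429.7, 46.3, 21.6]
tcp_rot: [3.14, 0.0, 1.568]
ft_force: [-0.5, 0.2, -0.8]
opening: 0.478
grip_force: 0.0
```

Call:
drive_tool(deltas="0 0 0 0;0 0 0 0;0 0 0 0;0 0 0 0;0 0 0 0;0 0 0 0;0 0 0 0;0 0 0 0", gripper=1)

```text
t: 13.57
eef_pos: [429.2, 46.1, 20.7]
tcp_rot: [3.141, 0.0, 1.568]
ft_force: [-1.1, -1.0, 2.8]
opening: 0.093
grip_force: 30.0
```

Call:
drive_tool(deltas="0 0 0.1 0;0 0 0.3 0;0 0 0.3 0;0 0 0.2 0;0 0 0 0;0 0 0 0")

```text
t: 14.07
eef_pos: [429.4, 46.2, 111.1]
tcp_rot: [3.139, 0.0, 1.568]
ft_force: [-0.1, -0.2, -1.7]
opening: 0.089
grip_force: 30.0
```

Run:
```python
from m2 import *
p,d,s=snap('wrist','w6.png');print(s['t'],s['eef_pos'],s['tcp_rot'],s['opening'],s['grip_force'],s['moment'])
X=cloud('wrist',s,d);hsv=cv2.cvtColor(p,cv2.COLOR_RGB2HSV);v=hsv[...,2]
for r in (60,80,120,160,200,230):
    c=np.where((v[r,290:350]>90))[0]+290; 
    if len(c): print(r,len(c),X[r,int(c.mean())].round(1))
```

```text
14.0667 [429.40783349  46.15725374 111.11881661] [3.13949223e+00 8.48773343e-05 1.56767125e+00] 0.08859233726580652 29.983775317668915 [-0.11094246  0.07808426  0.03488888]
60 28 [428.7 152.6 103.5]
80 27 [429.2 142.8 103.7]
120 18 [429.2 122.1 102.4]
160 17 [429.1  99.7 102.3]
200 16 [429.   75.3 101.8]
230 14 [429.   56.2 103. ]
```

View pics/w6.png

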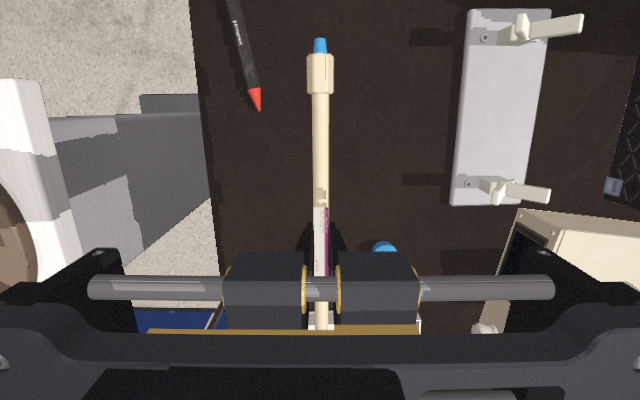

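The column hangs level between the pads, with its nut at rows 53–93, and the stand is at (505,105).

Call:
drive_tool(deltas="0.32 0.155 0 0.002;0.32 0.155 0 0.002;0.32 0.155 0 0.002;0.32 0.155 0 0.002;0.3 0.155 0 0.0015;0 0 0 0;0 0 0 0;0 0 0 0")

```text
t: 14.78
eef_pos: [585.9, 123.4, 108.6]
tcp_rot: [-3.138, 0.0, 1.598]
ft_force: [1.0, 0.2, -1.6]
opening: 0.088
grip_force: 30.0
```

Run:
```python
from m2 import *
p,d,s=snap('wrist','w7.png');print(s['t'],s['eef_pos'],s['tcp_rot'])
X=cloud('wrist',s,d);v=p.max(2)
for r in (60,80,120,160,200):
    c=np.where((X[r,290:350,2]>90))[0]+290; 
    if len(c): print(r,len(c),X[r,c[0]:c[-1]].mean(0).round(1))
Z=X[...,2]
m=(Z>22)&(Z<62)&(X[...,0]>540)&(X[...,0]<635)&(X[...,1]>165)&(X[...,1]<215)
print('V+ wrist',np.percentile(X[m],[2,50,98],axis=0).round(1).tolist(),m.sum())
z=np.load('top.npz')
pt,dt,_=snap('top');T=cloud('top',s,dt)
m=(T[...,2]>80)&(T[...,2]<112)&(T[...,0]>570)&(T[...,0]<605)&(T[...,1]>-20)&(T[...,1]<260)
print('col ends y',np.percentile(T[m],[1,99],axis=0).round(1).tolist())
cv2.imwrite('pics/t7.png',cv2.resize(pt[150:250,250:380],None,fx=5,fy=5)[:,:,::-1])
```

```text
14.7833 [585.85322156 123.44419115 108.63910232] [-3.13790576e+00  3.71738983e-04  1.59773248e+00]
60 28 [581.9 230.1  99.3]
80 27 [582.4 220.2  99.5]
120 17 [583.  199.3  98.9]
160 16 [583.9 176.8  99.3]
200 15 [584.2 152.4  98.9]
V+ wrist [[562.9, 180.0, 36.7], [592.5, 186.3, 49.6], [608.9, 192.0, 55.5]] 817
col ends y [[576.0, 9.2, 92.6], [593.6, 242.1, 107.3]]
```

View pics/w7.png

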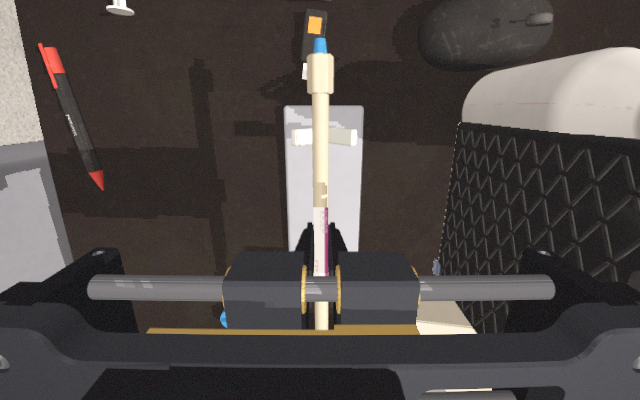

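Call:
drive_tool(deltas="0.015 -0.01 -0.15 0;0 0 -0.15 0;0 0 -0.1 0;0 0 -0.08 0;0 0 -0.04 0;0 0 0 0;0 0 0 0")

```text
t: 15.47
eef_pos: [588.7, 122.6, 58.9]
tcp_rot: [3.141, 0.0, 1.598]
ft_force: [-0.7, -0.1, -1.3]
opening: 0.087
grip_force: 30.0
```

Call:
drive_tool(deltas="-0.01 0.005 -0.03 0;0 0 -0.02 0;0 0 -0.01 0;0 0 0 0;0 0 0 0")

```text
t: 15.88
eef_pos: [587.8, 123.2, 52.8]
tcp_rot: [3.141, -0.0, 1.598]
ft_force: [0.9, 0.0, -1.3]
opening: 0.09
grip_force: 30.0
```

Call:
drive_tool(deltas="0 0 -0.01 0;0 0 0 0;0 0 0 0")

```text
t: 16.13
eef_pos: [587.9, 123.2, 52.5]
tcp_rot: [3.141, -0.0, 1.598]
ft_force: [-2.1, -0.9, 7.5]
opening: 0.091
grip_force: 30.0
```

It's seated in the V, so I'll release and rise.

Call:
drive_tool(deltas="0 0 0 0;0 0 0 0;0 0 0 0;0 0 0 0;0 0 0 0;0 0 0.1 0;0 0 0.3 0;0 0 0.35 0;0 0 0.35 0", gripper=0.6)

```text
t: 16.88
eef_pos: [587.3, 123.1, 163.2]
tcp_rot: [-3.141, 0.0, 1.598]
ft_force: [0.6, 0.1, -0.3]
opening: 0.396
grip_force: 0.0
```

Call:
drive_tool(deltas="-0.3 0.25 0.1 0;-0.3 0.25 0.1 0;-0.3 0.25 0 0;-0.3 0.25 0 0;-0.3 0.25 0 0;-0.1 0.25 0 0;0 0.2 0 0;0 0 0 0;0 0 0 0")

```text
t: 17.63
eef_pos: [427.4, 293.8, 182.2]
tcp_rot: [3.141, -0.0, 1.6]
ft_force: [-0.9, 0.1, -0.2]
opening: 0.403
grip_force: 0.0
```

Run:
```python
from m2 import *
p,d,s=snap('wrist','w8.png');print(s['t'],s['eef_pos'],s['tcp_rot'],s['opening'])
np.savez('w8.npz',p=p,d=d,pos=s['eef_pos'],rot=s['tcp_rot'])
pt,dt,_=snap('top');T=cloud('top',s,dt)
np.savez('t8.npz',p=pt,d=dt)
m=(T[...,2]>34)&(T[...,2]<60)&(T[...,0]>575)&(T[...,0]<602)&(T[...,1]>-10)&(T[...,1]<255)
print('col',np.percentile(T[m],[1,50,99],axis=0).round(1).tolist())
for y in (20,90,155,225):
    k=m&(abs(T[...,1]-y)<8); print(y,np.median(T[k],0).round(1),k.sum())
g=np.vstack([cv2.resize(pt[160:255,180:470],None,fx=2.6,fy=2.6)[:, :754],cv2.resize(p[:225],(754,265))])
cv2.imwrite('pics/j8.png',g[:,:,::-1])
```

```text
17.6333 [427.41389219 293.78651474 182.18082854] [ 3.14094834e+00 -1.64526798e-04  1.59960815e+00] 0.40312400810810156
col [[575.4, 12.1, 35.2], [587.3, 125.1, 42.4], [600.3, 237.9, 52.1]]
20 [588.4  21.1  43.3] 25
90 [588.5  91.6  43.2] 19
155 [585.5 155.7  42.5] 16
225 [585.1 225.7  42.3] 26
```

View pics/j8.png

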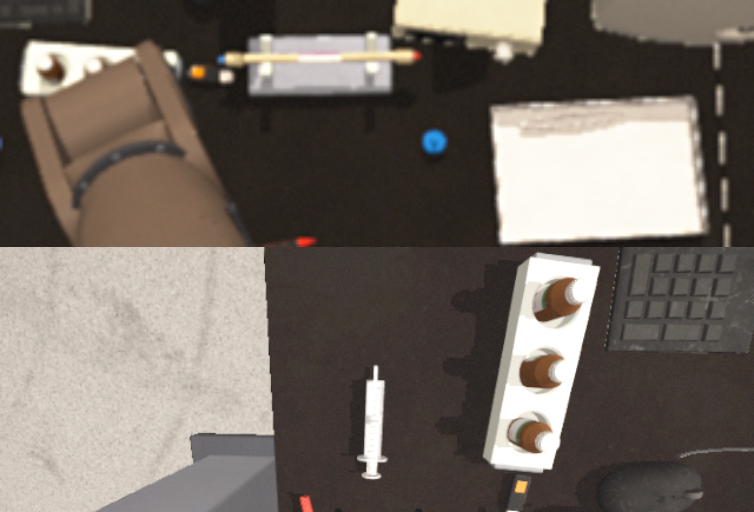

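The column lies level in both Vs, with its tube top at z ≈ 43 all along and its middle at y ≈ 125 against the stand centre at 123.7. All three bottles stand upright in their wells. Next is the syringe, at (373,425) in this picture.

Run:
```python
from m2 import *
p,d,s=load('w8.npz'); v=p.max(2)
k=comp(v>100,(285,90,340,210)); rectp('syr',s,k,10)
q=np.argwhere(k); print(q.min(0),q.max(0))
for r in range(q[:,0].min(),q[:,0].max()+1,8):
    c=q[q[:,0]==r,1]; a=plane('wrist',s,[[c.min(),r],[c.max()+1,r]],10); print(r,a.mean(0).round(1)[:2],(a[1]-a[0])[0].round(1))
z=np.load('t8.npz');T=cloud('top',s,z['d']);v=z['p'].max(2)
m=comp(v>110,(362,190,456,260))
P=T[m]; f=(P[:,2]<8); rect('floor',T.reshape(-1,3),(m.ravel())&(T[...,2].ravel()<8)&(T[...,2].ravel()>-4))
for r in (215,230,245):
    c=np.where(v[r,362:456]>110)[0]+362; a=plane('top',s,[[c[0],r],[c[-1]+1,r]],22); print(a[:,:2].round(1).tolist())
for u in (385,410,435):
    c=np.where(v[190:265,u]>110)[0]+190; a=plane('top',s,[[u,c[0]],[u,c[-1]+1]],22); print(a[:,:2].round(1).tolist())
```

```text
syr [418.9 329. ] 29.6 111.1 long yaw -86.2 z med 10.0 1379
[100 303] [197 328]
100 [422.2 384.8] 3.3
108 [423.  376.4] 4.4
116 [423.3 367.9] 17.7
124 [422.9 359.2] 19.0
132 [422.6 350.4] 18.0
140 [422.9 341.5] 18.2
148 [422.5 332.4] 17.2
156 [422.2 323.2] 18.4
164 [422.4 313.8] 18.6
172 [422.1 304.3] 17.6
180 [421.8 294.6] 30.7
188 [422.  284.8] 11.9
196 [422.3 274.9] 16.8
floor [ 464.1 -208.9] 169.3 249.3 long yaw -86.9 z med 1.5 3522
[[488.5, -83.1], [489.9, -326.4]]
[[442.2, -85.4], [443.4, -330.3]]
[[396.4, -87.6], [397.3, -331.1]]
[[538.9, -130.3], [372.3, -126.4]]
[[542.6, -207.8], [375.7, -202.1]]
[[546.3, -285.6], [378.9, -278.2]]
```

Call:
drive_tool(deltas="-0.05 0.4 0 -0.012;0 0 -0.37 0;0 0 -0.37 0;0 0 -0.37 0;0 0 -0.2 0;0 0 -0.1 0;0 0 0 0;0 0 0 0")

```text
t: 18.4
eef_pos: [423.3, 332.8, 41.2]
tcp_rot: [3.141, 0.0, 1.559]
ft_force: [0.3, 0.1, -0.1]
opening: 0.401
grip_force: 0.0
```

Call:
drive_tool(deltas="0 0 -0.12 0;0 0 -0.08 0;0 0 0 0;0 0 0 0")

```text
t: 18.73
eef_pos: [422.9, 333.2, 21.4]
tcp_rot: [3.141, -0.0, 1.56]
ft_force: [0.3, 0.5, -0.8]
opening: 0.4
grip_force: 0.0
```

Call:
drive_tool(deltas="0 0 -0.01 0;0 0 0 0;0 0 0 0;0 0 0 0;0 0 0 0;0 0 0 0;0 0 0 0;0 0 0 0", gripper=1)

```text
t: 19.4
eef_pos: [422.8, 333.2, 19.9]
tcp_rot: [3.141, -0.0, 1.56]
ft_force: [-0.7, 0.3, 3.0]
opening: 0.168
grip_force: 30.0
```

Call:
drive_tool(deltas="0 0 0.1 0;0 0 0.3 0;0 0 0.3 0;0 0 0.3 0;0 0 0 0")

```text
t: 19.82
eef_pos: [424.2, 334.2, 125.0]
tcp_rot: [3.135, -0.004, 1.56]
ft_force: [0.2, 0.5, 0.7]
opening: 0.177
grip_force: 30.0
```

Run:
```python
from m2 import *
p,d,s=snap('wrist');print(s['t'],s['eef_pos'],s['tcp_rot'],s['opening'],s['grip_force'])
X=cloud('wrist',s,d)
for r in range(60,260,20):
    c=np.where((X[r,290:350,2]>85))[0]+290
    if len(c): print(r,len(c),X[r,c].mean(0).round(1))
```

```text
19.8167 [424.19815172 334.17850899 125.00370102] [ 3.1353012  -0.00385071  1.56003722] 0.17728519925819977 29.99953832477331
180 6 [424.5 375.3 113.9]
200 28 [424.4 365.  121. ]
220 27 [424.2 352.3 120.6]
240 58 [424.1 342.8 128. ]
```

Call:
drive_tool(deltas="0.05 -0.4 0 0.002;0.05 -0.4 0 0.002;0.05 -0.4 0 0.002;0.05 -0.4 0 0.002;0 -0.4 0 0.002;0 -0.4 0 0.002;0 -0.4 0 0.002;0 -0.4 0 0.002;0 -0.4 0 0;0 -0.4 0 0")

```text
t: 20.7
eef_pos: [441.8, -68.6, 119.1]
tcp_rot: [-3.14, -0.0, 1.61]
ft_force: [1.7, 1.0, 0.3]
opening: 0.174
grip_force: 30.0
```

Call:
drive_tool(deltas="0 -0.4 0 0;0 -0.4 0 0;0 -0.4 0 0;0 -0.4 0 0;0 -0.07 0 0;0 0 0 0;0 0 0 0;0 0 0 0")

```text
t: 21.37
eef_pos: [442.3, -232.4, 119.2]
tcp_rot: [-3.14, -0.001, 1.611]
ft_force: [0.2, 0.4, -0.3]
opening: 0.168
grip_force: 30.0
```

Run:
```python
from m2 import *
p,d,s=snap('wrist','w9.png');print(s['t'],s['eef_pos'],s['tcp_rot'],s['opening'],s['grip_force'])
X=cloud('wrist',s,d);v=p.min(2)
for r in (60,100,140):
    c=np.where(v[r]>110)[0]; a=plane('wrist',s,[[c[0],r],[c[-1],r]],2); print(r,c[0],c[-1],a.round(1).tolist())
```

```text
21.3667 [ 442.29323142 -232.37738965  119.24399597] [-3.14046970e+00 -1.03253295e-03  1.61106098e+00] 0.168414725576509 29.999558189883828
60 0 639 [[142.1, -115.7, 2.0], [727.6, -92.0, 2.0]]
100 0 639 [[133.0, -151.3, 2.0], [739.5, -126.5, 2.0]]
140 0 433 [[122.6, -189.4, 2.0], [546.1, -174.1, 2.0]]
```

View pics/w9.png

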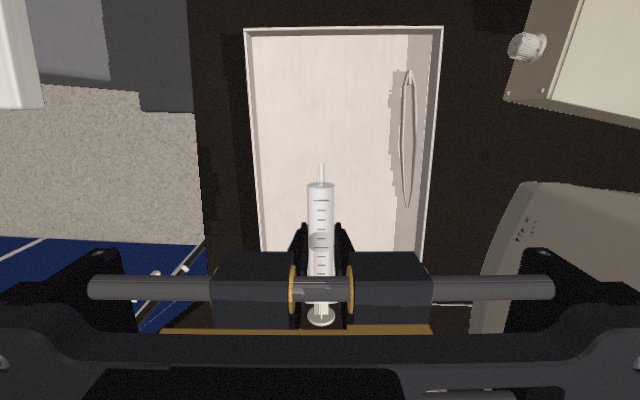

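The syringe hangs over the tray, clear of the tweezers at column 407 and of all the walls. I'll lower it.

Call:
drive_tool(deltas="0 0 -0.3 0;0 0 -0.3 0;0 0 -0.2 0;0 0 -0.1 0;0 0 -0.04 0;0 0 -0.02 0;0 0 0 0;0 0 0 0")

```text
t: 22.08
eef_pos: [443.1, -233.9, 24.6]
tcp_rot: [3.14, 0.001, 1.611]
ft_force: [-0.3, 0.2, -0.4]
opening: 0.17
grip_force: 30.0
```

Call:
drive_tool(deltas="0 0 -0.02 0;0 0 -0.01 0;0 0 0 0;0 0 0 0")

```text
t: 22.42
eef_pos: [443.2, -234.1, 21.9]
tcp_rot: [3.14, 0.001, 1.61]
ft_force: [-1.6, 1.4, 11.8]
opening: 0.171
grip_force: 30.0
```

Call:
drive_tool(deltas="0 0 0.01 0;0 0 0 0;0 0 0 0;0 0 0 0;0 0 0 0;0 0 0.2 0;0 0 0.35 0;0 0 0.4 0;0 0 0.2 0", gripper=0.5)

```text
t: 23.17
eef_pos: [443.2, -234.2, 140.0]
tcp_rot: [3.139, 0.002, 1.61]
ft_force: [0.8, -0.8, 0.6]
opening: 0.499
grip_force: 0.0
```

Call:
drive_tool(deltas="0.1 0.38 0 0;0.1 0.38 0 0;0.1 0.38 0 0;0.1 0.38 0 0;0.1 0.33 0 -0.01;0 0 0 -0.01;0 0 0 0;0 0 0 0")

```text
t: 23.83
eef_pos: [492.6, -48.7, 136.5]
tcp_rot: [-3.141, 0.0, 1.549]
ft_force: [0.5, -0.2, -0.0]
opening: 0.503
grip_force: 0.0
```

Run:
```python
from m2 import *
p,d,s=snap('wrist','w10.png');print(s['t'],s['eef_pos'],s['tcp_rot'],s['opening'])
hsv=cv2.cvtColor(p,cv2.COLOR_RGB2HSV);b=(hsv[...,0]>90)&(hsv[...,0]<115)&(hsv[...,1]>130)&(hsv[...,2]>110)
k=comp(b,(230,60,420,280)); rectp('filter',s,k,10)
q=np.argwhere(k); print(q.min(0),q.max(0)); X=cloud('wrist',s,d)[k]; print(np.nanpercentile(X,[2,50,98],axis=0).round(1).tolist())
pt,dt,_=snap('top'); cv2.imwrite('pics/j10.png',np.vstack([cv2.resize(pt[180:270,330:470],(700,300)),cv2.resize(p,(700,300))])[:,:,::-1])
```

```text
23.8333 [492.57634191 -48.72541272 136.51868672] [-3.14133047e+00  2.86178750e-05  1.54911067e+00] 0.5025817940449402
filter [493.4 -13.5] 25.0 25.9 long yaw -1.2 z med 10.0 554
[145 308] [170 334]
[[481.7, -25.5, -0.4], [493.5, -12.5, 13.1], [505.2, -1.5, 21.3]]
```

View pics/j10.png

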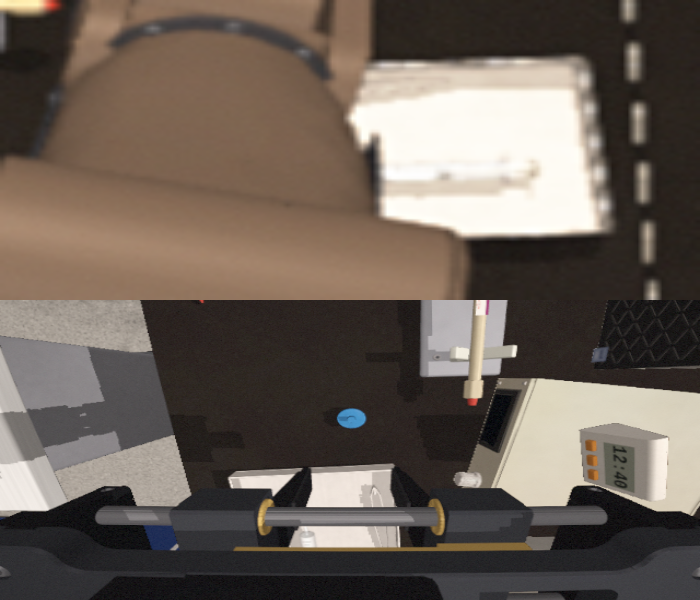

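The syringe lies in the tray's lower half, and the filter is the blue disc at (351,418) in the lower picture.

Call:
drive_tool(deltas="0.01 0.36 0 0;0 0 -0.3 0;0 0 -0.3 0;0 0 -0.2 0;0 0 -0.1 0;0 0 0 0;0 0 -0.16 0;0 0 -0.1 0;0 0 0 0;0 0 0 0")

```text
t: 24.77
eef_pos: [493.8, -13.1, 21.1]
tcp_rot: [-3.142, -0.0, 1.547]
ft_force: [-0.0, -0.2, 0.7]
opening: 0.498
grip_force: 0.0
```

Call:
drive_tool(deltas="0 0 0 0;0 0 0 0;0 0 0 0;0 0 0 0;0 0 0 0;0 0 0 0;0 0 0 0", gripper=1)

```text
t: 25.35
eef_pos: [493.9, -12.8, 21.1]
tcp_rot: [3.141, 0.0, 1.547]
ft_force: [-2.7, -0.8, 6.2]
opening: 0.248
grip_force: 30.0
```

Call:
drive_tool(deltas="0 0 0.1 0;0 0 0.3 0;0 0 0.3 0;0 0 0 0;0 0 0 0")

```text
t: 25.77
eef_pos: [494.3, -12.9, 92.3]
tcp_rot: [3.138, 0.0, 1.547]
ft_force: [-0.1, -0.5, -1.3]
opening: 0.256
grip_force: 30.0
```

Call:
drive_tool(deltas="-0.135 -0.3 0 0;-0.135 -0.3 0 0;-0.135 -0.3 0 0;-0.135 -0.3 0 0;0 0 0 0;0 0 -0.3 0;0 0 -0.2 0;0 0 -0.12 0;0 0 0 0;0 0 0 0")

```text
t: 26.6
eef_pos: [439.2, -132.4, 27.9]
tcp_rot: [-3.139, -0.001, 1.547]
ft_force: [0.2, -0.4, 0.5]
opening: 0.252
grip_force: 30.0
```

Call:
drive_tool(deltas="0 0 -0.03 0;0 0 -0.015 0;0 0 0 0;0 0 0 0")

```text
t: 26.93
eef_pos: [439.9, -132.8, 24.6]
tcp_rot: [3.141, 0.0, 1.547]
ft_force: [-0.4, -0.6, 0.5]
opening: 0.254
grip_force: 30.0
```

Call:
drive_tool(deltas="0 0 -0.01 0;0 0 -0.005 0;0 0 0 0")

```text
t: 27.18
eef_pos: [439.9, -132.9, 23.2]
tcp_rot: [3.141, 0.0, 1.547]
ft_force: [-0.5, 0.5, 8.6]
opening: 0.255
grip_force: 30.0
```

Call:
drive_tool(deltas="0 0 0 0;0 0 0 0;0 0 0 0;0 0 0 0;0 0 0 0;0 0 0.2 0;0 0 0.35 0;0 0 0.4 0;0 0 0.4 0;0 0 0 0", gripper=0.5)

```text
t: 28.02
eef_pos: [441.7, -133.6, 163.6]
tcp_rot: [3.133, 0.004, 1.548]
ft_force: [0.2, 0.2, 0.6]
opening: 0.501
grip_force: 0.0
```

Call:
drive_tool(deltas="0 -0.4 0 0;0 -0.4 0 0;0 -0.4 0 0;0 -0.3 0 0;0 0 0 0;0 0 0 0;0 0 0 0;0 0 0 0")

```text
t: 28.68
eef_pos: [439.5, -281.7, 157.6]
tcp_rot: [-3.141, -0.001, 1.548]
ft_force: [-0.8, 0.4, -0.2]
opening: 0.498
grip_force: 0.0
```

Run:
```python
from m2 import *
p,d,s=snap('wrist','w11.png');print(s['t'],s['eef_pos'])
X=cloud('wrist',s,d);hsv=cv2.cvtColor(p,cv2.COLOR_RGB2HSV);b=(hsv[...,0]>90)&(hsv[...,0]<115)&(hsv[...,1]>130)&(hsv[...,2]>110)
k=comp(b,(260,0,420,200)); rectp('filter',s,k,12); print(np.nanpercentile(X[k],[2,50,98],axis=0).round(1).tolist())
pt,dt,_=snap('top'); cv2.imwrite('pics/j11.png',np.vstack([cv2.resize(pt[165:265,180:470],(700,250)),cv2.resize(p[:260],(700,300))])[:,:,::-1])
```

```text
28.6833 [ 439.54602295 -281.74931288  157.55033392]
filter [ 439.5 -133. ] 24.3 23.9 long yaw 88.7 z med 12.0 594
[[428.6, -145.0, 13.9], [439.8, -133.9, 15.5], [450.4, -122.4, 23.9]]
```

View pics/j11.png

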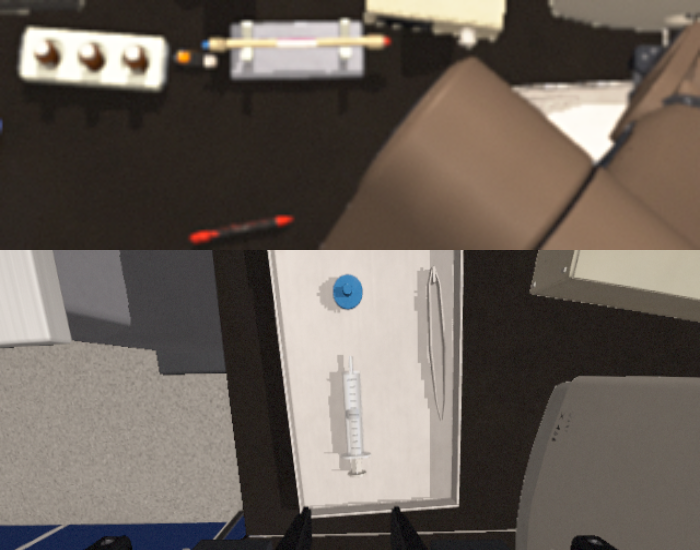

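The three bottles stand in the rack at (47–137,55) and the column lies across both holders at (295,43). The filter (348,291) and the syringe (352,415) lie flat on the tray floor, and the gripper is clear of everything.

```bash
python3 -c "
from cell import env
print(env.job_done())"
```

```text
the job is handed in; nothing more can be done
None
```

I handed the job in at about 29 s: both bottles are upright in the rack with the home bottle undisturbed, the column lies about 1.5 mm off centre across both holders, and the syringe and filter lie on the tray floor; no verdict came back.

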